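# Pack out a stone tile in the holding frame

## Task

First draw the stone tile that lies in the wooden holding frame toward you, pressing on top of it and pulling, until it rests against the frame's front rail. Then feel or try the three upright wooden packers to find the one whose thickness fills the space left between the tile and the rear rail, and stand it in that space, upright along the rear rail, midway between the side rails and fully down on the table. Leave the other two packers standing upright on the table clear of the frame, and do not disturb the two spare tiles, the sanding block or the chisel lying around.

Things in the scene. Friction and masses are not known exactly. Their poses are not given: they have to be found in the camera images.
- frame: Fixed holding frame of brown wooden rails on the bench top, without a floor (the table is its floor). Inside 152 mm along its x, 90 mm along y; rails 20 mm wide, front and rear ones 26 mm high, side ones 24 mm. Origin: middle of the inside, on the table. x points from the front rail (nearer the robot) to the rear rail, z up. Place and yaw (up to 0.15 rad) vary.
- front_rail (a point): Middle of the inner face of the frame's front rail, at table height; axes as the frame's.
- rear_rail (a point): Middle of the inner face of the frame's rear rail, at table height; axes as the frame's.
- tile_a: Flat grey stone tile, 129 mm long (x), 86 mm wide (y), 24 mm thick, 0.45 kg, loose, polished below: slides easily (friction about 0.25, top 0.6). Origin: middle of the lower edge of its rear end; the tile runs from there along its -x; z up. One of them (it varies) lies in the frame, its rear end within 7 mm of the rear rail; the others lie on the bench as spares.
- tile_a_front (a point): Middle of the lower edge of the front end of tile_a (the end nearer the robot).
- tile_b: Flat grey stone tile, 121 mm long (x), 86 mm wide (y), 24 mm thick, 0.45 kg, loose, polished below: slides easily (friction about 0.25, top 0.6). Origin: middle of the lower edge of its rear end; the tile runs from there along its -x; z up. One of them (it varies) lies in the frame, its rear end within 7 mm of the rear rail; the others lie on the bench as spares.
- tile_b_front (a point): Middle of the lower edge of the front end of tile_b (the end nearer the robot).
- tile_c: Flat grey stone tile, 113 mm long (x), 86 mm wide (y), 24 mm thick, 0.45 kg, loose, polished below: slides easily (friction about 0.25, top 0.6). Origin: middle of the lower edge of its rear end; the tile runs from there along its -x; z up. One of them (it varies) lies in the frame, its rear end within 7 mm of the rear rail; the others lie on the bench as spares.
- tile_c_front (a point): Middle of the lower edge of the front end of tile_c (the end nearer the robot).
- packer_p: Plain light-brown wooden packer standing upright on the table, 80 mm long (y), 72 mm tall (z), 0.12 kg, lower long edges rounded 5 mm. Thickness (x) 20, 28 or 36 mm: the three packers have one each, which has which is not told. Origin: centre of its underside. The one that fills the space in the frame is 3 mm thinner than that space; the next thicker does not go in.
- packer_q: Plain light-brown wooden packer standing upright on the table, 80 mm long (y), 72 mm tall (z), 0.12 kg, lower long edges rounded 5 mm. Thickness (x) 20, 28 or 36 mm: the three packers have one each, which has which is not told. Origin: centre of its underside. The one that fills the space in the frame is 3 mm thinner than that space; the next thicker does not go in.
- packer_r: Plain light-brown wooden packer standing upright on the table, 80 mm long (y), 72 mm tall (z), 0.12 kg, lower long edges rounded 5 mm. Thickness (x) 20, 28 or 36 mm: the three packers have one each, which has which is not told. Origin: centre of its underside. The one that fills the space in the frame is 3 mm thinner than that space; the next thicker does not go in.
- cork_block: Brown sanding block, 61 x 96 x 33 mm, lying at the left; bystander. Origin: centre of its underside.
- chisel_flat: Steel chisel, 197 mm long, 17 mm high, lying to the right of the packers; bystander. Origin: centre of its underside.
There are look-alikes about, which are no part of the job. What is shaped like the packer_r but yellow is not meant.

How it is judged:
By the outcome, as a careful person would: the job done as asked, in the order asked, and still so for the second after the job is handed in, with the robot touching nothing.
It also fails if it takes over 72 s, if anything falls off the work surface, if the arm or the gripper's body presses on something with over 40 N, if the wrist force passes 120 N, or if a joint passes its speed limit or range.

## Robot

A 7-joint arm with a two-finger parallel gripper is mounted at the origin on a cart in front of the work surface, level with it; the furniture and walls round the work are solid. World frame = base frame: x ahead of the robot, y to its left, z up, the work surface at z = 0. Lengths are in m, angles in rad, forces in N, time in s.
With the tool pointing down it reaches from about 0.4 to 0.85 m from the base axis. Payload 4.4 kg.
Tool frame: the origin (TCP) lies at the very end of the fingers, on their centre line; the grasp point (between the pads) lies 19 mm behind it; z points along the fingers, y is the line along which they close (so a half turn about z gives the same grasp; the last joint's range is limited). The gripper opens to 94 mm and grips with 3 to 60 N. Pads are 16 mm wide; open, the fingers measure 119 mm over their backs; the gripper's body (75 mm by 177 mm) begins 78 mm behind the grasp point.
Start: joints at [-1.272, 0.628, 0.038, 1.517, -0.027, 0.996, -0.02], TCP at [0.232, 0.607, 0.205] pointing down, gripper open.
Joint ranges: [-3.06, 3.06], [-0.37, 2.12], [-1.25, 1.32], [0.18, 2.47], [-1.1, 4.24], [0.23, 1.98], [-2.94, 2.94]. Speed limits (rad/s): [2.57, 2.57, 3.14, 3.14, 3.14, 3.14, 3.14].

## Interface

Orientations are given as a unit quaternion [w, x, y, z].
In Python, from station import * gives the robot as it stands.
- The arm moves only by the tool arm_command, never from a script. Its argument "motion" is a list of rows, each a list of 2 entries, a list of its own where there are three numbers: the shift along the world's x, y, z normalised to -1 to 1, where 1 is 30 mm, then the turn about the world's z normalised to -1 to 1, where 1 is 0.08 rad. In form: [[[tx, ty, tz], yaw], ...]. A call has 1 to 10 rows; each row shifts and turns the commanded pose from where the row before left it; what a row does not reach is not made up. A row lasts 1/12 s, in which the tool goes at most 41.7 mm and 7.16 degrees, less where a joint would pass 70% of its speed; a pose out of reach is approached as far as the arm can. A call with a number of a shift or a turn outside -1 to 1 is refused whole. A call with a gripper value outside its range is refused whole. "hand" is the closure in counts, from 0 (fully open) to 255 (shut), set as the call begins (left out, the last holds). The fingers move at their own pace and stop on an object; "squeeze" is the grip in N (left out, the last holds). Time passes only in rows, so rows that do not move let the fingers close. It gives the time, the measured TCP pose, the force, the opening and the grip force at its end, in the units of the state.
- observe(): the state, without advancing time (a new reading comes with each control period).
- snapshot(name): name is "scene" or "top"; returns a dict with "image" (384x512x3 uint8, red, green, blue), "fovy" (degrees; the focal length in pixels is half the picture's height over the tangent of half this angle, whatever the lens; pixels are square), "cx", "cy" (the principal point, pixels), "dist" ([k1, k2, p1, p2, k3] as OpenCV has them; the pictures are not rectified), "pose" (4x4, takes a point from camera to world coordinates). Camera axes: x right, y up, looking along -z (the intrinsics and any distortion apply to the point x, -y, -z); pixel columns grow to the right and rows downward; lengths in m; the calibration is good to about 2 mm. A picture is of the moment at which its call begins. There is no depth.
- close_job(): hands the job in; it is judged then, once.
The state is a dict: "time": time; "qpos": joint angles; "qvel": joint speeds; "tau": joint torques, N m; "eef_pos": TCP position; "ee_rot": TCP orientation; "ft_force": force on the tool from outside, world axes, zero at the start; "wrist_torque": the same for the moment, N m; "grip_width": opening from 0.0 (shut) to 1.0 (fully open); "grip_force": force on a finger pad.
Only numpy, scipy, OpenCV 4.12 (cv2) and the standard library are available. Lean on these libraries where they do the work, as an engineer would, in place of code of your own. Each camera call takes 0.05 s, during which the arm holds its last target. There are 200 camera calls.

## Working session

There is one attempt and no reset: what is moved stays moved. The work goes in short steps, Python scripts to look and compute and a tool call to move; the robot and the scene stay as the last step left them, time stands still between calls to the robot, and variables do not carry over. Pictures are saved under pics/ and viewed, at most 10 in all, crops included, and the job is handed in when it is done.

Besides the shell and the picture viewer there is one more tool, called after "Request:" by a JSON object that holds its "name" and its "arguments". arm_command: Moves the arm, as the interface text tells. Scaled input: -1 to 1 covers 30 mm each way for a shift and 0.08 rad each way for a turn. Its arguments: {"type":"object","properties":{"motion":{"type":"array"},"hand":{"type":"number"},"squeeze":{"type":"number"}},"required":["motion"]}

```bash
mkdir -p pics; cat > h.py <<'E'
from station import *
import numpy as np, cv2
def snap(n,f=None):
    s=snapshot(n)
    if f: cv2.imwrite('pics/'+f,s['image'][:,:,::-1])
    return s
def K(s):
    f=s['image'].shape[0]/2/np.tan(np.radians(s['fovy'])/2)
    return np.array([[f,0,s['cx']],[0,f,s['cy']],[0,0,1]])
def cast(s,uv,z):
    uv=np.array(uv,float).reshape(-1,1,2)
    n=cv2.undistortPoints(uv,K(s),np.array(s['dist'],float)).reshape(-1,2)
    P=np.array(s['pose']); d=np.c_[n[:,0],-n[:,1],-np.ones(len(n))]@P[:3,:3].T
    o=P[:3,3]; t=(z-o[2])/d[:,2]
    return o+d*t[:,None]
def proj(s,X):
    P=np.array(s['pose']); c=(np.array(X,float).reshape(-1,3)-P[:3,3])@P[:3,:3]
    c=c*[1,-1,-1]
    return cv2.projectPoints(c,np.zeros(3),np.zeros(3),K(s),np.array(s['dist'],float))[0].reshape(-1,2)
E
python3 - <<'E'
from h import *
import pickle
a=snap('scene','s0.png');b=snap('top','t0.png')
pickle.dump((a,b),open('s0.pkl','wb'))
for s in(a,b): print(np.round(s['pose'],3).tolist(),s['fovy'],s['cx'],s['cy'],s['dist'])
print(observe())
E
```

```text
[[0.481, 0.527, -0.701, -0.15], [-0.876, 0.288, -0.386, -0.462], [-0.002, 0.8, 0.6, 0.678], [0.0, 0.0, 0.0, 1.0]] 54.88363299390118 253.26610028047511 187.89136662401953 [-0.06032546  0.          0.          0.          0.        ]
[[0.027, 0.994, -0.107, 0.409], [-0.999, 0.029, 0.022, -0.029], [0.025, 0.107, 0.994, 1.347], [0.0, 0.0, 0.0, 1.0]] 45.83861296053024 259.9380039701309 187.51283793176702 [0.05187384 0.         0.         0.         0.        ]
{'time': 0.1, 'qpos': array([-1.2717944 ,  0.62922541,  0.03842117,  1.51824293, -0.02699331,
        0.99632894, -0.01997815]), 'qvel': array([-0.00103249, -0.0013767 , -0.00090297, -0.0023278 , -0.00024244,
        0.00024309, -0.00057142]), 'tau': array([ 2.85432747e-03, -5.50795448e+01,  1.14741940e+00, -1.87120467e+01,
       -5.21023781e-02,  1.91606971e-02,  5.25183566e-05]), 'eef_pos': array([0.23164353, 0.60668356, 0.20467197]), 'ee_rot': array([-1.49659394e-04,  1.81368969e-01,  9.83414757e-01, -8.30384070e-04]), 'ft_force': array([0.72708577, 0.09573929, 0.41730988]), 'wrist_torque': array([-0.02956235, -0.01213583, -0.01792521]), 'grip_force': 0.0, 'grip_width': 1.0023528514003215}
```

View pics/s0.png

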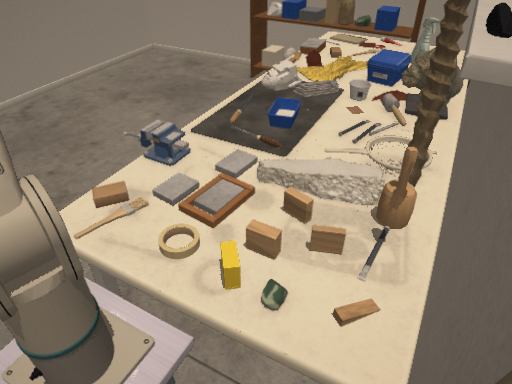

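View pics/t0.png

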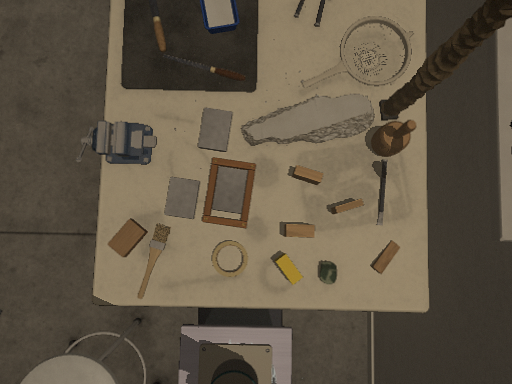

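The scene view shows the frame at (218,198), with spare tiles at (176,188) and (237,163). Three light-brown uprights stand at (297,204), (263,238) and (328,239). In the top view these are the frame at (230,192) and the uprights at (306,174), (347,206) and (299,230).

Things that could be taken for a packer, top view pixels:
- The yellow look-alike at (289,267), excluded by colour.
- The lying wooden piece at (385,257), excluded because it is flat.
- The cork block at (127,237), a bystander.

I choose the three uprights and check them in one close crop.

```bash
python3 - <<'E'
from h import *
import pickle
a,b=pickle.load(open('s0.pkl','rb'))
im=b['image'][150:250,190:390,::-1]
cv2.imwrite('pics/c1.png',cv2.resize(im,None,fx=4,fy=4,interpolation=cv2.INTER_CUBIC))
# rough positions
print(np.round(cast(b,[(306,174),(347,206),(299,230)],.072),3))
print(np.round(cast(b,[(230,192)],.024),3))
hsv=cv2.cvtColor(b['image'],cv2.COLOR_RGB2HSV)
for n,(x,y) in dict(p1=(307,175),p2=(350,206),p3=(300,231),rail=(250,190),tile=(230,185),table=(270,200)).items(): print(n,hsv[y,x],b['image'][y,x])
E
```

```text
[[ 0.589 -0.186  0.072]
 [ 0.501 -0.304  0.072]
 [ 0.43  -0.169  0.072]]
[[0.536 0.029 0.024]]
p1 [ 16 130 133] [133 101  65]
p2 [ 15 129 121] [121  90  60]
p3 [ 15 129 130] [130  98  64]
rail [ 13 159  96] [96 61 36]
tile [ 17  54 100] [100  91  79]
table [ 19  75 150] [150 134 106]
```

View pics/c1.png

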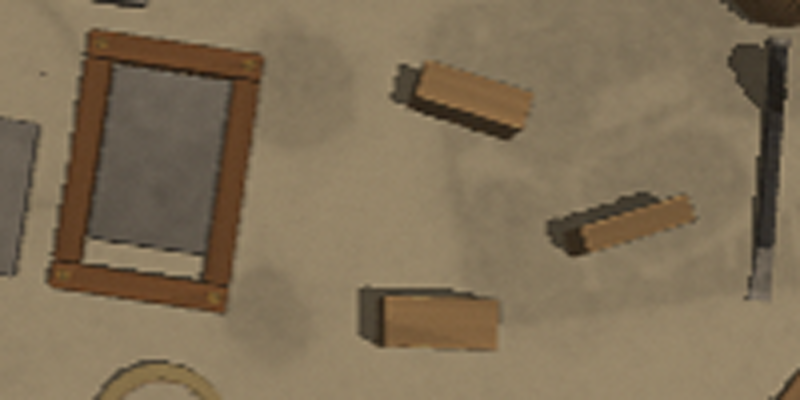

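The crop confirms three plain brown uprights at (306,174), (347,206) and (299,230). The tile in the frame sits at the rear with a visible gap at the front around (226,213). Next I measure the faces.

```bash
cat >> h.py <<'E'
def rect(s,mask,seed,z):
    n,l,st,c=cv2.connectedComponentsWithStats(mask.astype(np.uint8),connectivity=4)
    k=l[seed[1],seed[0]]
    if k==0: return None
    cs=max(cv2.findContours((l==k).astype(np.uint8),cv2.RETR_EXTERNAL,cv2.CHAIN_APPROX_NONE)[0],key=len)
    p=cast(s,cs.reshape(-1,2),z)[:,:2]
    (x,y),(w,h),a=cv2.minAreaRect((p*1000).astype(np.float32))
    ys,xs=np.nonzero(l==k); c=cast(s,[(xs.mean(),ys.mean())],z)[0]
    if w<h: w,h,a=h,w,a+90
    return dict(c=np.round([x,y],1),cent=np.round(c[:2]*1000,1),L=round(w,1),W=round(h,1),ang=round((a+90)%180-90,1))
E
python3 - <<'E'
from h import *
import pickle
a,b=pickle.load(open('s0.pkl','rb'))
h=cv2.cvtColor(b['image'],cv2.COLOR_RGB2HSV).astype(int)
wood=(h[...,0]<18)&(h[...,1]>105)&(h[...,2]>85)
for s in[(307,175),(350,206),(300,231)]: print(rect(b,wood,s,.072))
rail=(h[...,0]<18)&(h[...,1]>105)&(h[...,2]>60)
print('frame',rect(b,rail,(250,190),.025))
tile=(h[...,1]<70)&(h[...,2]>70)&(h[...,2]<125)
print('tile',rect(b,tile,(230,185),.024))
for s in[(215,130),(182,198)]: print(rect(b,tile,s,.024))
px=1.347/K(b)[0,0]*1000; print('mm/px',px)
c=[(190+v[0]/4,150+v[1]/4) for v in [(105,30),(262,55),(222,313),(50,285),(110,65),(234,80),(204,283),(84,262),(208,253),(89,238)]]
print(np.round(cast(b,c,.025),4))
E
```

```text
{'c': array([ 591.2, -192.4]), 'cent': array([ 591.4, -192.3]), 'L': 79.8, 'W': 26.4, 'ang': 73.1}
{'c': array([ 503. , -308.7]), 'cent': array([ 502.8, -308.5]), 'L': 79.2, 'W': 19.4, 'ang': -71.4}
{'c': array([ 429.6, -171.8]), 'cent': array([ 429.6, -171.1]), 'L': 79.0, 'W': 35.5, 'ang': 89.5}
frame {'c': array([535.5,  32.9]), 'cent': array([534. ,  33.9]), 'L': 192.1, 'W': 130.0, 'ang': -7.0}
tile {'c': array([544. ,  31.1]), 'cent': array([543.6,  31.2]), 'L': 127.4, 'W': 86.5, 'ang': -6.9}
{'c': array([723. ,  80.5]), 'cent': array([722.5,  80.5]), 'L': 120.2, 'W': 87.1, 'ang': -7.0}
{'c': array([516.5, 169.1]), 'cent': array([516. , 169.6]), 'L': 112.8, 'W': 87.3, 'ang': -7.3}
mm/px 2.9663022411296174
[[ 0.6364  0.0732  0.025 ]
 [ 0.6214 -0.0427  0.025 ]
 [ 0.4315 -0.019   0.025 ]
 [ 0.4484  0.1059  0.025 ]
 [ 0.6105  0.0686  0.025 ]
 [ 0.6022 -0.0227  0.025 ]
 [ 0.4528 -0.0053  0.025 ]
 [ 0.4657  0.0821  0.025 ]
 [ 0.4746 -0.0075  0.025 ]
 [ 0.4831  0.0791  0.025 ]]
```

Measurements:

| Item | Result |
|---|---|
| Frame | centre (535.5, 32.9) mm, yaw −7° |
| Tile in frame | about 129 mm long (tile_a); the spares measure 121 and 113 mm |
| Tile position | centre (544, 31) mm, front gap about 20 mm |
| Space to fill after the pull | 23 mm |
| Packer wanted | 20 mm, at (503, −309), thickness axis at +18.6° |

I go above the tile with the fingers closed.

Request:
{"name": "arm_command", "arguments": {"motion": [[[0.52,-0.96,0],-0.83],[[0.52,-0.96,0],-0.83],[[0.52,-0.96,0],-0.83],[[0.52,-0.96,0],-0.83],[[0.52,-0.96,0],-0.83],[[0.52,-0.96,0],-0.83],[[0.52,-0.96,0],-0.83],[[0.52,-0.96,0],-0.83],[[0.52,-0.96,0],-0.83],[[0.52,-0.96,0],-0.83]], "hand": 255, "squeeze": 10}}

```text
time: 0.93
eef_pos: [0.3881, 0.3176, 0.2053]
ee_rot: [-0.0, 0.493, 0.87, -0.0]
ft_force: [-0.4, -0.1, 0.0]
grip_width: 0.323
grip_force: 0.0
```

Request:
{"name": "arm_command", "arguments": {"motion": [[[0.52,-0.96,-0.35],-0.83],[[0.52,-0.96,-0.35],-0.83],[[0.52,-0.96,-0.35],-0.83],[[0.52,-0.96,-0.35],-0.83],[[0.52,-0.96,-0.35],-0.83],[[0.52,-0.96,-0.35],-0.83],[[0.52,-0.96,-0.35],-0.83],[[0.52,-0.96,-0.35],-0.83],[[0.52,-0.96,-0.35],-0.83],[[0,0,0],0]]}}

```text
time: 1.77
eef_pos: [0.5303, 0.0522, 0.1096]
ee_rot: [0.002, 0.73, 0.683, -0.001]
ft_force: [-0.6, -0.4, -0.7]
grip_width: 0.005
grip_force: 0.0
```

Request:
{"name": "arm_command", "arguments": {"motion": [[[0.25,-0.37,-0.3],-0.7],[[0.25,-0.37,-0.6],0],[[0,0,-0.6],0],[[0,0,-0.6],0],[[0,0,-0.25],0],[[0,0,0],0],[[0,0,0],0]]}}

```text
time: 2.35
eef_pos: [0.5431, 0.0384, 0.0404]
ee_rot: [-0.0, 0.745, 0.667, -0.0]
ft_force: [1.0, -1.1, 1.0]
grip_width: 0.006
grip_force: 0.0
```

Request:
{"name": "arm_command", "arguments": {"motion": [[[0,0,-0.05],0],[[0,0,-0.05],0],[[0,0,-0.05],0],[[0,0,-0.05],0],[[0,0,0],0]]}}

```text
time: 2.77
eef_pos: [0.5433, 0.038, 0.0346]
ee_rot: [0.0, 0.745, 0.667, 0.0]
ft_force: [0.3, -0.5, -0.6]
grip_width: 0.005
grip_force: 0.0
```

Request:
{"name": "arm_command", "arguments": {"motion": [[[0,-0.25,0],0],[[0,0,-0.1],0],[[0,0,-0.1],0],[[0,0,-0.07],0],[[0,0,0],0],[[0,0,0],0]]}}

```text
time: 3.27
eef_pos: [0.5431, 0.0305, 0.0261]
ee_rot: [-0.0, 0.745, 0.667, -0.0]
ft_force: [0.9, 0.7, 0.8]
grip_width: 0.003
grip_force: 0.0
```

Request:
{"name": "arm_command", "arguments": {"motion": [[[0,0,-0.05],0],[[0,0,-0.05],0],[[0,0,0],0],[[0,0,0],0]]}}

```text
time: 3.6
eef_pos: [0.5435, 0.0305, 0.0243]
ee_rot: [0.0, 0.745, 0.667, 0.0]
ft_force: [-2.4, -0.4, 8.1]
grip_width: 0.006
grip_force: 4.4
```

Request:
{"name": "arm_command", "arguments": {"motion": [[[0,0,-0.02],0],[[0,0,-0.02],0],[[-0.07,0.008,0],0],[[-0.07,0.008,0],0],[[-0.07,0.008,0],0]]}}

```text
time: 4.02
eef_pos: [0.5426, 0.0306, 0.0243]
ee_rot: [0.004, 0.746, 0.666, 0.004]
ft_force: [5.8, -0.5, 8.0]
grip_width: 0.003
grip_force: 3.6
```

Request:
{"name": "arm_command", "arguments": {"motion": [[[-0.08,0.01,0],0],[[-0.08,0.01,0],0],[[-0.08,0.01,0],0],[[0,0,0],0]]}}

```text
time: 4.35
eef_pos: [0.5354, 0.0315, 0.0243]
ee_rot: [0.004, 0.746, 0.666, 0.004]
ft_force: [5.0, -1.2, 8.0]
grip_width: 0.004
grip_force: 4.3
```

Request:
{"name": "arm_command", "arguments": {"motion": [[[0,0,-0.05],0],[[0,0,-0.05],0],[[0,0,-0.05],0],[[0,0,0],0]]}}

```text
time: 4.68
eef_pos: [0.5355, 0.0315, 0.0239]
ee_rot: [0.003, 0.746, 0.666, 0.005]
ft_force: [-5.2, -0.1, 52.2]
grip_width: 0.002
grip_force: 25.5
```

```bash
cat >> h.py <<'E'
def gap(s):
    # front gap: visible table strip between tile front end and front rail, measured along frame x at several y, plane z=.024
    c=np.array([.5355,.0329]); a=np.radians(-7); ex=np.array([np.cos(a),np.sin(a)]); ey=np.array([-ex[1],ex[0]])
    out=[]
    for y in(-.025,-.01,.01,.025):
        t=np.arange(-.1,.1,.0005); X=c+t[:,None]*ex+y*ey
        uv=proj(s,np.c_[X,np.full(len(t),.024)]).astype(np.float32)
        v=cv2.remap(cv2.cvtColor(s['image'],cv2.COLOR_RGB2HSV)[...,2],uv[:,0].reshape(1,-1),uv[:,1].reshape(1,-1),cv2.INTER_LINEAR)[0]
        k=t[v>122]; k=k[abs(k)<.085]
        out.append((round(k.min()*1000,1),round(k.max()*1000,1),len(k)/2) if len(k) else None)
    return out
E
python3 - <<'E'
from h import *
import pickle
a,b=pickle.load(open('s0.pkl','rb'))
print(gap(b)); print(gap(snap('top'))); o=observe(); print(o['ft_force'],o['eef_pos'])
E
```

```text
[(np.float64(-73.5), np.float64(-57.5), 16.5), (np.float64(-73.0), np.float64(-58.5), 15.0), (np.float64(-73.0), np.float64(-57.5), 16.0), (np.float64(-72.5), np.float64(-59.0), 14.0)]
[(np.float64(-26.5), np.float64(-18.5), 8.5), None, None, None]
[-4.93210394 -0.95147916 51.1950951 ] [0.53555521 0.0314309  0.02392936]
```

Request:
{"name": "arm_command", "arguments": {"motion": [[[0,0,0.07],0],[[-0.08,0.01,0],0],[[-0.08,0.01,0],0],[[-0.08,0.01,0],0],[[0,0,0],0]]}}

```text
time: 5.15
eef_pos: [0.5339, 0.0317, 0.0242]
ee_rot: [0.008, 0.746, 0.666, 0.008]
ft_force: [8.9, -2.5, 20.5]
grip_width: 0.006
grip_force: 10.0
```

Request:
{"name": "arm_command", "arguments": {"motion": [[[-0.08,0.01,0],0],[[-0.08,0.01,0],0],[[0,0,0],0]]}}

```text
time: 5.4
eef_pos: [0.5297, 0.0322, 0.0242]
ee_rot: [0.008, 0.746, 0.666, 0.008]
ft_force: [9.0, -2.5, 18.9]
grip_width: 0.004
grip_force: 9.8
```

Request:
{"name": "arm_command", "arguments": {"motion": [[[-0.08,0.01,0],0],[[-0.08,0.01,0],0],[[0,0,0],0]]}}

```text
time: 5.65
eef_pos: [0.525, 0.0328, 0.0242]
ee_rot: [0.008, 0.746, 0.666, 0.008]
ft_force: [9.9, -1.7, 19.9]
grip_width: 0.006
grip_force: 10.0
```

Request:
{"name": "arm_command", "arguments": {"motion": [[[-0.08,0.01,0],0],[[-0.08,0.01,0],0],[[0,0,0],0]]}}

```text
time: 5.9
eef_pos: [0.5216, 0.0332, 0.0242]
ee_rot: [0.009, 0.746, 0.666, 0.009]
ft_force: [12.3, -3.0, 17.9]
grip_width: 0.003
grip_force: 8.9
```

Request:
{"name": "arm_command", "arguments": {"motion": [[[-0.08,0.01,0],0],[[-0.08,0.01,0],0],[[0,0,0],0]]}}

```text
time: 6.15
eef_pos: [0.5174, 0.0336, 0.0242]
ee_rot: [0.01, 0.746, 0.666, 0.009]
ft_force: [12.4, -3.0, 17.3]
grip_width: 0.005
grip_force: 8.7
```

The force levelled off at about 12.4 N after 22 mm or more of travel, so the tile should be against the front rail. I lift, open and travel to the thin packer, then check the tile from above.

Request:
{"name": "arm_command", "arguments": {"motion": [[[0,0,0.3],0],[[0,0,0.8],0],[[0,0,1],0],[[0,0,1],0],[[0,0,1],0],[[0,-0.95,0.1],0.46],[[0,-0.95,0],0.46],[[0,-0.95,0],0.46],[[0,-0.95,0],0.46],[[0,-0.95,0],0.46]], "hand": 0}}

```text
time: 6.98
eef_pos: [0.5027, -0.108, 0.1458]
ee_rot: [-0.0, 0.68, 0.733, -0.0]
ft_force: [0.1, 0.4, -0.5]
grip_width: 0.676
grip_force: 0.0
```

Request:
{"name": "arm_command", "arguments": {"motion": [[[0,-0.95,0],0.46],[[0,-0.95,0],0.46],[[0,-0.95,0],0.46],[[-0.1,-0.95,0],0.46],[[-0.1,-0.95,0],0.46],[[-0.1,-0.95,0],0.46],[[-0.1,-0.95,0],0.46],[[0,0,0],0],[[0,0,0],0]]}}

```text
time: 7.73
eef_pos: [0.49, -0.3084, 0.1455]
ee_rot: [-0.0, 0.583, 0.812, -0.0]
ft_force: [0.3, 0.2, -0.8]
grip_width: 0.999
grip_force: 0.0
```

```bash
python3 - <<'E'
from h import *
b=snap('top')
print(gap(b))
im=b['image'][150:250,190:390,::-1]
cv2.imwrite('pics/c2.png',cv2.resize(im,None,fx=4,fy=4,interpolation=cv2.INTER_CUBIC))
h=cv2.cvtColor(b['image'],cv2.COLOR_RGB2HSV)
tile=(h[...,1]<70)&(h[...,2]>70)&(h[...,2]<125)
print('tile',rect(b,tile,(230,195),.024))
E
```

```text
[(np.float64(52.0), np.float64(73.0), 21.5), (np.float64(13.5), np.float64(72.5), 21.0), (np.float64(53.0), np.float64(72.5), 20.0), (np.float64(54.0), np.float64(81.0), 20.0)]
tile {'c': array([524.5,  33.6]), 'cent': array([523.9,  33.7]), 'L': 128.3, 'W': 86.8, 'ang': -7.0}
```

View pics/c2.png

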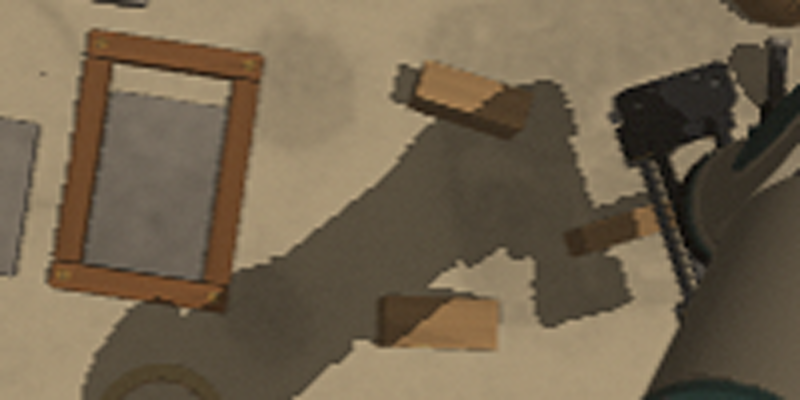

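The tile now bears on the front rail, with no strip left at crop (150,270). The gap at the rear runs along crop (170,85), and the tile centre has moved 20 mm. Now I grasp the thin packer at crop (640,225).

Request:
{"name": "arm_command", "arguments": {"motion": [[[0.43,-0.01,0],0],[[0,0,-0.8],0],[[0,0,-0.8],0],[[0,0,-0.8],0],[[0,0,-0.7],0],[[0,0,-0.45],0],[[0,0,0],0],[[0,0,0],0]]}}

```text
time: 8.45
eef_pos: [0.5043, -0.305, 0.0388]
ee_rot: [-0.001, 0.581, 0.814, 0.0]
ft_force: [-0.7, -0.2, 0.5]
grip_width: 1.001
grip_force: 0.0
```

Request:
{"name": "arm_command", "arguments": {"motion": [[[0,0,0],0],[[0,0,0],0],[[0,0,0],0],[[0,0,0],0],[[0,0,0],0],[[0,0,0],0],[[0,0,0],0],[[0,0,0],0],[[0,0,0],0],[[0,0,0],0]], "hand": 255, "squeeze": 15}}

```text
time: 9.28
eef_pos: [0.5042, -0.3071, 0.0393]
ee_rot: [-0.0, 0.581, 0.814, 0.0]
ft_force: [0.0, -0.0, -0.5]
grip_width: 0.328
grip_force: 0.0
```

Request:
{"name": "arm_command", "arguments": {"motion": [[[0,0,0],0],[[0,0,0],0],[[0,0,0],0],[[0,0,0],0],[[0,0,0],0],[[0,0,0],0],[[0,0,0],0],[[0,0,0],0]], "squeeze": 30}}

```text
time: 9.95
eef_pos: [0.5042, -0.307, 0.0392]
ee_rot: [-0.0, 0.581, 0.814, -0.0]
ft_force: [-0.3, -0.2, -1.1]
grip_width: 0.212
grip_force: 30.0
```

The opening reads 0.212 × 94 ≈ 20 mm, so this is the 20 mm packer that fits the 23 mm space. I lift it and carry it over.

Request:
{"name": "arm_command", "arguments": {"motion": [[[0,0,0.4],0],[[0,0,0.9],0],[[0,0,0.9],0],[[0,0,0.9],0],[[0,0,0.3],0],[[0.26,0.92,0],-0.47],[[0.26,0.92,0],-0.47],[[0.26,0.92,0],-0.47],[[0.26,0.92,0],-0.47],[[0.26,0.92,0],-0.47]]}}

```text
time: 10.78
eef_pos: [0.5432, -0.1675, 0.1412]
ee_rot: [-0.0, 0.656, 0.755, 0.0]
ft_force: [0.4, -0.7, -1.7]
grip_width: 0.211
grip_force: 30.0
```

Request:
{"name": "arm_command", "arguments": {"motion": [[[0.26,0.92,0],-0.47],[[0.26,0.92,0],-0.47],[[0.26,0.92,0],-0.47],[[0.26,0.92,0],-0.47],[[0.26,0.92,0],-0.47],[[0.26,0.92,0],-0.47],[[0.26,0.92,0],-0.47],[[0,0,0],0],[[0,0,0],0],[[0,0,0],0]]}}

```text
time: 11.62
eef_pos: [0.5974, 0.0236, 0.1411]
ee_rot: [0.0, 0.749, 0.663, -0.001]
ft_force: [-0.4, -0.5, -0.5]
grip_width: 0.211
grip_force: 30.0
```

Request:
{"name": "arm_command", "arguments": {"motion": [[[0.08,0.08,0],0],[[0,0,-0.6],0],[[0,0,-0.8],0],[[0,0,-0.7],0],[[0,0,-0.23],0],[[0,0,0],0],[[0,0,0],0]]}}

```text
time: 12.2
eef_pos: [0.6006, 0.0255, 0.0718]
ee_rot: [0.0, 0.749, 0.662, -0.0]
ft_force: [0.1, -0.3, -0.7]
grip_width: 0.209
grip_force: 30.0
```

```bash
python3 - <<'E'
from h import *
a=snap('scene'); b=snap('top')
o=observe(); print(o['eef_pos'],o['ft_force'])
A=cv2.resize(a['image'][130:240,150:290,::-1],None,fx=4,fy=4,interpolation=cv2.INTER_CUBIC)[:440]
cv2.imwrite('pics/c3.png',A)
E
```

```text
[0.60134846 0.02601016 0.07270473] [ 0.10047958  0.02047317 -1.19548857]
```

View pics/c3.png

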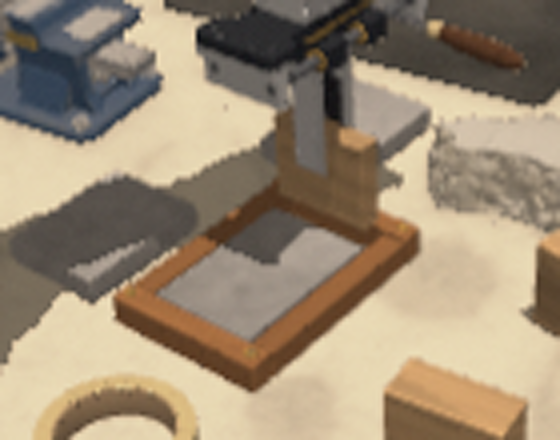

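The packer hangs upright over the rear slot (crop (330,190)), square to the rail. I trim by −1.5 mm in x and lower it under force watch.

Request:
{"name": "arm_command", "arguments": {"motion": [[[-0.05,0,0],0],[[0,0,-0.2],0],[[0,0,-0.1],0],[[0,0,-0.1],0],[[0,0,0],0]]}}

```text
time: 12.72
eef_pos: [0.5982, 0.0267, 0.0587]
ee_rot: [-0.0, 0.749, 0.663, -0.0]
ft_force: [0.3, -0.2, -1.1]
grip_width: 0.211
grip_force: 30.0
```

Request:
{"name": "arm_command", "arguments": {"motion": [[[0,0,-0.1],0],[[0,0,-0.1],0],[[0,0,0],0]]}}

```text
time: 12.97
eef_pos: [0.5984, 0.0266, 0.0527]
ee_rot: [-0.0, 0.749, 0.663, -0.0]
ft_force: [-0.4, -0.0, -0.7]
grip_width: 0.212
grip_force: 30.0
```

Request:
{"name": "arm_command", "arguments": {"motion": [[[0.03,0,-0.1],0],[[0,0,-0.1],0],[[0,0,0],0]]}}

```text
time: 13.22
eef_pos: [0.5993, 0.0266, 0.0467]
ee_rot: [-0.0, 0.749, 0.663, -0.0]
ft_force: [-0.5, -0.5, -1.1]
grip_width: 0.213
grip_force: 30.0
```

Request:
{"name": "arm_command", "arguments": {"motion": [[[0,0,-0.1],0],[[0,0,-0.1],0],[[0,0,-0.05],0],[[0,0,0],0],[[0,0,0],0]]}}

```text
time: 13.63
eef_pos: [0.5996, 0.0266, 0.0398]
ee_rot: [-0.0, 0.749, 0.663, -0.0]
ft_force: [-0.0, -0.4, -1.7]
grip_width: 0.212
grip_force: 30.0
```

Request:
{"name": "arm_command", "arguments": {"motion": [[[0,0,-0.04],0],[[0,0,0],0],[[0,0,0],0]]}}

```text
time: 13.88
eef_pos: [0.5999, 0.0265, 0.0392]
ee_rot: [0.0, 0.749, 0.663, 0.0]
ft_force: [-0.8, -0.2, 3.9]
grip_width: 0.212
grip_force: 30.0
```

Request:
{"name": "arm_command", "arguments": {"motion": [[[0,0,0],0],[[0,0,0],0],[[0,0,0],0],[[0,0,0],0],[[0,0,0],0],[[0,0,0],0]], "hand": 120}}

```text
time: 14.38
eef_pos: [0.5996, 0.0266, 0.0386]
ee_rot: [-0.0, 0.749, 0.663, -0.0]
ft_force: [-0.1, -0.2, 0.4]
grip_width: 0.524
grip_force: 0.0
```

Released with the packer on the table: contact force was 4 N at the same z as on pick-up. I lift, back off and check.

Request:
{"name": "arm_command", "arguments": {"motion": [[[0,0,0.3],0],[[0,0,0.8],0],[[0,0,1],0],[[0,0,1],0],[[0,0,1],0],[[0,0.8,0.5],0],[[0,0.9,0],0],[[0,0.9,0],0],[[0,0.9,0],0],[[0,0.9,0],0]]}}

```text
time: 15.22
eef_pos: [0.5996, 0.1598, 0.1777]
ee_rot: [0.0, 0.749, 0.663, 0.0]
ft_force: [0.8, 0.6, 0.6]
grip_width: 0.529
grip_force: 0.0
```

Request:
{"name": "arm_command", "arguments": {"motion": [[[-0.3,0.9,0],0],[[-0.4,0.9,0],0],[[-0.4,0.9,0],0],[[-0.4,0.9,0],0],[[-0.4,0.9,0],0],[[-0.4,0.9,0],0],[[-0.4,0.5,0],0],[[0,0,0],0],[[0,0,0],0]]}}

```text
time: 15.97
eef_pos: [0.518, 0.3364, 0.1771]
ee_rot: [-0.0, 0.748, 0.664, 0.0]
ft_force: [-0.3, -0.1, 0.7]
grip_width: 0.529
grip_force: 0.0
```

```bash
python3 - <<'E'
from h import *
b=snap('top'); a=snap('scene')
h=cv2.cvtColor(b['image'],cv2.COLOR_RGB2HSV).astype(int)
uv=proj(b,[[.6,.025,.072]])[0].round().astype(int); print(uv)
wood=(h[...,0]<18)&(h[...,1]>105)&(h[...,2]>85)
light=wood&(h[...,2]>108)
for m,s in[(light,tuple(uv)),(wood,(307,175)),(wood,(300,231))]: print(rect(b,m,s,.072))
tile=(h[...,1]<70)&(h[...,2]>70)&(h[...,2]<125)
for s in[(230,200),(215,130),(182,198)]: print('tile',rect(b,tile,s,.024))
A=cv2.resize(a['image'][130:270,140:370,::-1],None,fx=2,fy=2,interpolation=cv2.INTER_CUBIC)
B=cv2.resize(b['image'][140:220,195:270,::-1],None,fx=3.5,fy=3.5,interpolation=cv2.INTER_CUBIC)
cv2.imwrite('pics/c4.png',np.hstack([A,B]))
E
```

```text
[232 168]
{'c': array([601.8,  26.5]), 'cent': array([601.6,  25.8]), 'L': 78.2, 'W': 18.7, 'ang': 83.1}
{'c': array([ 590.8, -192.2]), 'cent': array([ 591.4, -192.1]), 'L': 79.9, 'W': 27.3, 'ang': 73.1}
{'c': array([ 430. , -172.1]), 'cent': array([ 429.7, -170.9]), 'L': 78.9, 'W': 33.4, 'ang': -88.4}
tile {'c': array([524.5,  33.4]), 'cent': array([523.9,  33.6]), 'L': 127.8, 'W': 86.4, 'ang': -7.2}
tile {'c': array([722.8,  80.4]), 'cent': array([722.5,  80.5]), 'L': 120.5, 'W': 87.1, 'ang': -6.9}
tile {'c': array([516.1, 169. ]), 'cent': array([516., 169.]), 'L': 113.0, 'W': 87.9, 'ang': -7.1}
```

View pics/c4.png

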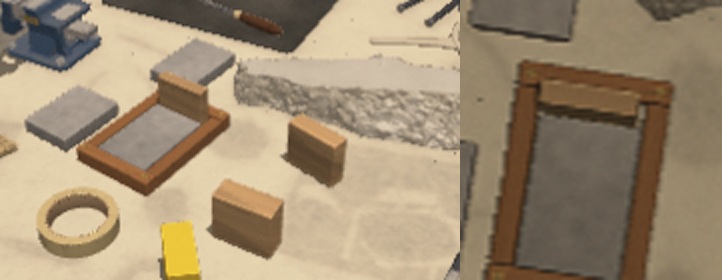

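The final view shows the packer upright in the rear slot (left part at (183,95), right part at (590,98)). It is along the rail, about 1.5 mm off mid, and the tile still rests on the front rail. The other two packers stand where they were, and both spare tiles are unmoved. I hand in.

```bash
python3 -c "
from station import *
print(close_job())"
```

```text
the job is handed in; nothing more can be done
None
```

The job is handed in after about 16 s of the 72 s allowed: the 129 mm tile rests against the front rail, the 20 mm packer stands in the rear gap on the table about 1.5 mm off the middle, the other two packers and both spare tiles measured in place, and the sanding block and chisel were never approached but not re-measured.

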